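Load the jar row and run the tray out to the gauge

ROBOT

A 6-joint arm with a two-finger parallel gripper is mounted at the origin on the work surface. World frame = base frame: x ahead of the robot, y to its left, z up, the work surface at z = 0. Lengths are in mm, angles in rad, forces in N, time in s.
With the tool pointing down it reaches from about 350 to 775 mm from the base axis. Payload 7.3 kg.
Tool frame: the origin (TCP) lies on the mounting face of the last link; the fingertips stand 178 mm ahead of it and the grasp point (between the pads) lies 159 mm ahead of it; z points along the fingers, y is the line along which they close (so a half turn about z gives the same grasp; the last joint's range is limited). The gripper opens to 92 mm and grips with 3 to 60 N. Pads are 19 mm wide; open, the fingers measure 130 mm over their backs; the gripper's body (75 mm by 190 mm) begins 47 mm behind the grasp point.
Start: joints at [1.105, 0.342, 1.524, -0, 1.275, -0.146], TCP at [165.026, 498.392, 404.741] pointing down, gripper open.
Joint ranges: [-2.53, 2.53], [-0.77, 2.02], [0.04, 2.7], [-1, 4.14], [0.28, 2.66], [-3.11, 3.11]. Speed limits (rad/s): [2.57, 2.57, 3.14, 3.14, 3.14, 3.14].

INTERFACE

Orientations are given as [roll, pitch, yaw] about the fixed x, y, z axes, in that order (R = Rz(yaw) Ry(pitch) Rx(roll)).
In Python, from plant import bot gives the robot as it stands.
- The arm moves only by the shell command python3 shift.py 'ROWS'. ROWS is a JSON list that holds a single list of rows (three levels of brackets), with 1 to 5 rows, each of 5 numbers: the finger opening in mm, then dx, dy, dz in units of 50 mm, then a turn about the tool's z in units of 0.25 rad; each row is the pose to reach, as a shift and turn from the pose commanded when the command began, along the tool's axes at that moment; what a row does not reach only later rows make up. A row lasts 1/8 s, in which the tool goes at most 62.5 mm and 0.188 rad, less where a joint would pass 70% of its speed; a pose out of reach is approached as far as the arm can. The fingers move at their own pace and stop on an object; the grip force is fixed at half the most. Time passes only in rows, so rows that do not move let the fingers close. It prints the time, the measured TCP pose, the force, the opening and the grip force at its end. Input that does not fit is refused with a message, and nothing moves.
- bot.get_obs(): the state, without advancing time (a new reading comes with each control period).
- bot.capture(name): name is "scene" or "top" or "wrist"; returns a dict with "color" (400x640x3 uint8, red, green, blue), "K" (3x3 intrinsics, pixels), "R" (3x3) and "t" (3): a world point X has camera coordinates R X + t. Camera axes: x right, y down, z forward; pixel columns grow to the right and rows downward; lengths in mm; the calibration is good to about 2 mm. The wrist camera is an equidistant fisheye: a pixel r from the principal point sees the ray r / f radians off the axis. A picture is of the moment at which its call begins. There is no depth.
- bot.close_job(): hands the job in; it is judged then, once.
The state is a dict: "time": time; "joint_positions": joint angles; "dq": joint speeds; "tau": joint torques, N m; "tool_pos": TCP position; "tcp_rot": TCP orientation; "contact_force": force on the tool from outside, world axes, zero at the start; "moment": the same for the moment, N m; "grip_width": finger opening in mm; "finger_force": force on a finger pad.
Only numpy, scipy, OpenCV 4.12 (cv2) and the standard library are available. Lean on these libraries where they do the work, as an engineer would, in place of code of your own. Each camera call takes 0.05 s, during which the arm holds its last target. There are 200 camera calls.

TASK

On the raised black stand lies a grey metal tray with one small jar at the middle of its front lip. Stand the two loose jars of the same kind on the tray, one on each side of that jar, so that the three make a straight row close behind the lip with no more than a finger's width between neighbours. Then slide the tray straight out over the stand's edge until its front edge is level with the pointer of the gauge post, and finish still holding the tray with the gripper, level and flat on the stand, since the loaded tray would tip if let go; keep the jars standing, keep the tray off the gauge post, and leave the other things alone.

Things in the scene. Friction and masses are not known exactly. Their poses are not given: they have to be found in the camera images.
- stand: Fixed black raised stand: a flat rectangular top 230 mm long (own x) by 180 mm wide (own y), its upper face 70 mm above the deck, on four short posts. Origin: centre of its underside, on the deck. Own x points outward, the way the tray is to be slid; the outer edge of the top is at own x = +115 mm. No rails or walls on the top.
- tray: Loose grey metal tray (about 0.35 kg), 240 mm long (own x) x 170 wide (own y) x 8 thick, flat on the stand, sliding by dry friction. Origin: centre of its underside. Own x points outward, to the front. Along the front edge a lip 6 mm thick, 6 mm high, inner face at own x = +114 mm. Grip block near the rear (tray_handle). May start a few degrees askew; must end pointing as the stand does.
- tray_front (a point): Middle of the tray's front edge: own x = +120 mm, y = 0, at the tray's upper face (8 mm above the underside).
- tray_handle (a point): Grip point on the tray's black upright grip block: tray x = -95 mm, y = 0, 36 mm above the tray's underside (28 above its upper face). Block 14 mm thick along tray x, 70 mm long along tray y, top 50 mm above the underside. Room all round: grip it from above across its thickness.
- gauge_tip (a point): Top of the pointer's tip on the fixed gauge post, which stands past the stand's outer edge (105 to 130 mm, varies), on its +y side. The pointer is a flat dark steel blade 4 mm thick, 36 long, pointing to stand -y; its top is 92 mm above the deck. Own axes are as the stand's: the tray's front edge must come level with this point along x. The tray passes about 14 mm clear at its side.
- jar_a: White jar with grey cap, 40 mm diameter, 60 mm tall, about 0.13 kg, standing on the tray at the middle of the lip, close behind it. Origin: centre of its underside.
- jar_b: One of the two loose jars, the same as jar_a, standing on the deck. Origin: centre of its underside.
- jar_c: The other loose jar, the same as jar_a, standing on the deck. Origin: centre of its underside.
- bottle: Bystander: larger white bottle with a narrow neck, 44 mm diameter, 104 mm tall, standing on the deck near the loose jars. Origin: centre of its underside. To be left alone.
- tube_block: Bystander: aluminium tube block 86 x 127 x 53 mm on the deck beyond the stand. Origin: centre of its underside. To be left alone.
- tip_rack: Bystander: green pipette tip rack 127 x 86 x 56 mm on the deck. Origin: centre of its underside. To be left alone.
- gauge: The fixed gauge post that carries the pointer. Origin: centre of its foot on the deck, 135 mm to the +y side of the stand's middle line; post 12 mm thick with a 18 mm head, 95 mm tall.

How it is judged:
By the outcome, as a careful person would: the job done as asked, in the order asked, and still so for the second after the job is handed in, while the arm keeps its last pose, push and grip.
It also fails if it takes over 64 s, if anything falls off the work surface, if the arm or the gripper's body presses on something with over 40 N, if the wrist force passes 120 N, or if a joint passes its speed limit or range.

## Working session

There is one attempt and no reset: what is moved stays moved. The work goes in short steps, Python scripts to look and compute and a shell command to move; the robot and the scene stay as the last step left them, time stands still between calls to the robot, and variables do not carry over. Pictures are saved under pics/ and viewed, at most 10 in all, crops included, and the job is handed in when it is done.

```bash
ls; mkdir -p pics; python3 - <<'E'
from plant import bot
import cv2,pickle
o=bot.get_obs();print(o)
for n in("scene","top"):
    c=bot.capture(n);pickle.dump(c,open(f"{n}.pkl","wb"));cv2.imwrite(f"pics/{n}0.png",c["color"][:,:,::-1]);print(n,c["K"],c["R"],c["t"])
E
```

```text
pics
plant.py
shift.py
{'time': 0.0, 'joint_positions': array([ 1.10502928e+00,  3.42737549e-01,  1.52505898e+00, -1.12587796e-05,
        1.27538061e+00, -1.46016184e-01]), 'dq': array([-0.00012795,  0.0015647 ,  0.00053242,  0.00165077, -0.00054591,
        0.0012462 ]), 'tau': array([-1.28768079e-04, -4.31238627e+01, -2.44219798e+01,  7.17758643e-02,
        5.57766692e-02, -1.29798273e-04]), 'tool_pos': array([164.94689201, 498.26471155, 404.02239963]), 'tcp_rot': array([-3.14002347e+00, -2.19887091e-04,  2.82184491e+00]), 'contact_force': array([ 0.70860471,  0.02468004, -0.17873288]), 'moment': array([0.00190207, 0.02409432, 0.01636515]), 'finger_force': 0.0, 'grip_width': 91.76757099422633}
scene [[400.51417537   0.         326.07646831]
 [  0.         400.51417537 196.99927801]
 [  0.           0.           1.        ]] [[-0.78655048  0.61751019  0.00441724]
 [ 0.51935085  0.66535655 -0.53626052]
 [-0.33408538 -0.41950188 -0.84404096]] [ 403.83553285 -313.97777504 1384.29488597]
top [[413.90888019   0.         318.67539626]
 [  0.         413.90888019 195.42717553]
 [  0.           0.           1.        ]] [[ 2.40588206e-02 -9.99696579e-01  5.28414736e-03]
 [-9.83965586e-01 -2.46139744e-02 -1.76651853e-01]
 [ 1.76728317e-01 -9.49383912e-04 -9.84259214e-01]] [  78.76521999  623.45579571 1018.91714541]
```

View pics/scene0.png

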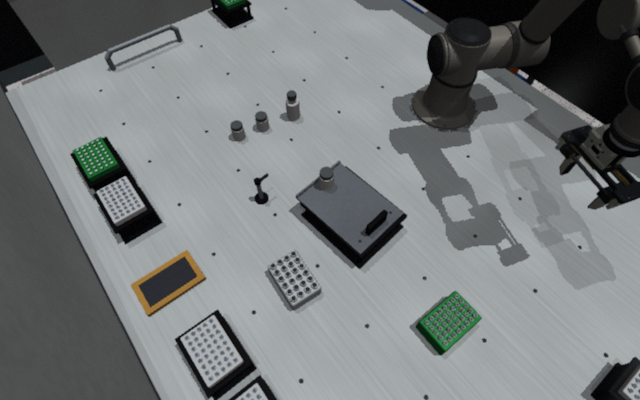

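View pics/top0.png

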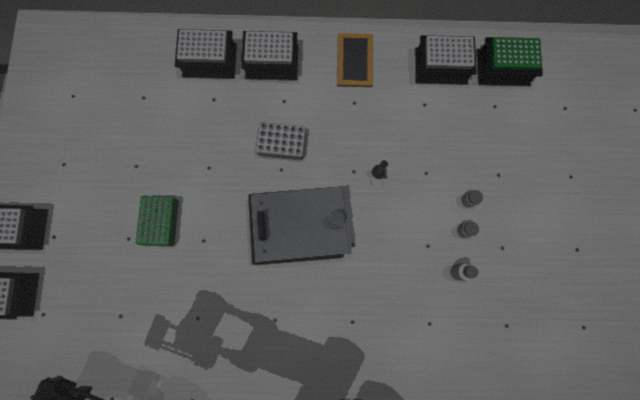

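The scene view shows the stand and tray at (350,210) and the gauge at (262,190), with the loose jars at (237,130) and (262,121) and the bottle at (292,106). In the top view the tray is at (300,225), its handle at (263,225) and jar_a at (337,217). The gauge is at (380,170), the jars at (472,198) and (468,229), and the bottle at (465,271). Outward is image-right, which is about −y in the world frame.

```bash
cat > h.py <<'E'
import numpy as np,pickle,cv2
def ray(c,u,v):
    d=c["R"].T@np.linalg.inv(c["K"])@np.array([u,v,1.]);return -c["R"].T@c["t"],d
def onz(c,u,v,z):
    o,d=ray(c,u,v);return o+d*(z-o[2])/d[2]
def proj(c,X):
    p=c["K"]@(c["R"]@np.array(X,float)+c["t"]);return p[:2]/p[2]
def two(c1,p1,c2,p2):
    A=[];b=[]
    for c,p in((c1,p1),(c2,p2)):
        o,d=ray(c,*p);d/=np.linalg.norm(d);P=np.eye(3)-np.outer(d,d);A.append(P);b.append(P@o)
    return np.linalg.lstsq(np.vstack(A),np.hstack(b),rcond=None)[0]
def ld(n): return pickle.load(open(n+".pkl","rb"))
E
python3 - <<'E'
from h import *
t=ld("top");s=ld("scene")
a=cv2.resize(t["color"][160:275,235:395],None,fx=4.9,fy=4.9,interpolation=cv2.INTER_CUBIC)
cv2.imwrite("pics/tc.png",cv2.convertScaleAbs(a[:,:,::-1],alpha=1.8))
a=cv2.resize(s["color"][85:265,225:415],None,fx=3.3,fy=3.3,interpolation=cv2.INTER_CUBIC)
cv2.imwrite("pics/sc.png",cv2.convertScaleAbs(a[:,:,::-1],alpha=1.6))
for n,p in dict(handle=(263,225,120),ja=(337,217,138),j1=(472,198,60),j2=(468,229,60),bot=(465,271,104)).items(): print(n,onz(t,*p).round(0))
E
```

```text
handle [534. 226. 120.]
ja [556.  49. 138.]
j1 [ 624. -303.   60.]
j2 [ 543. -289.   60.]
bot [ 437. -262.  104.]
```

View pics/tc.png

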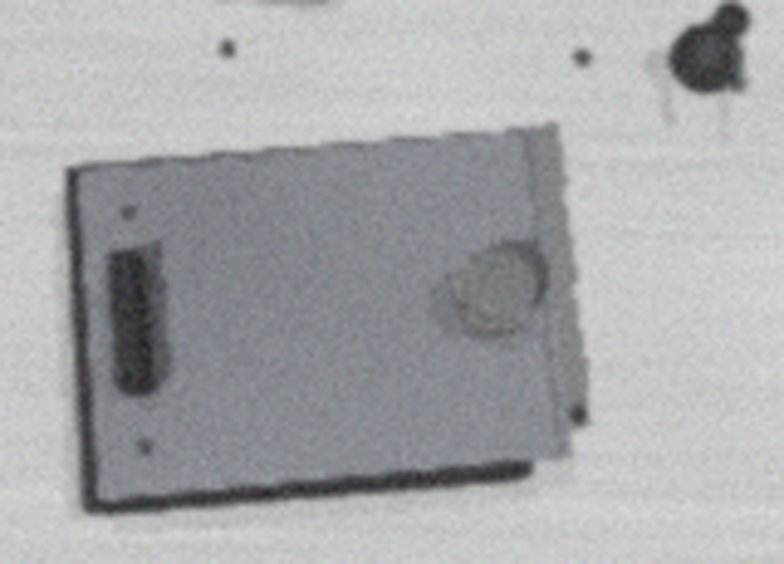

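View pics/sc.png

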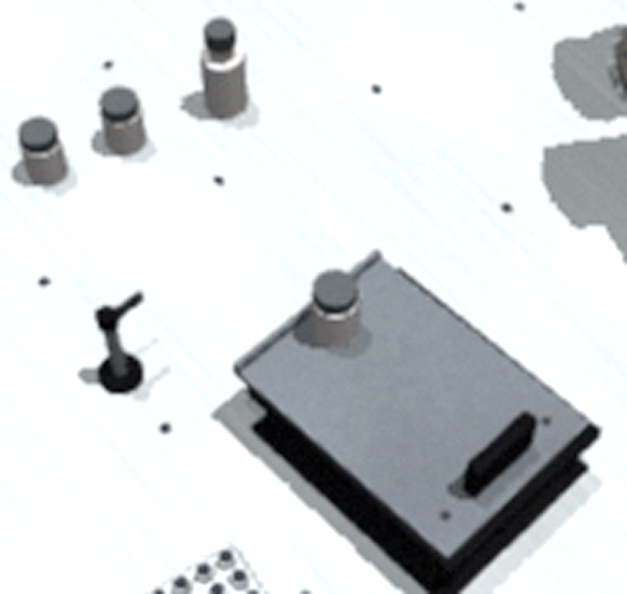

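The tray corners in the top crop are about (80,165), (97,500), (555,125) and (570,455), and the black stand shows 10 px behind the tray. The gauge pointer tip is at (740,83) in the top crop and (140,297) in the scene crop. I'll compute rough poses from these.

```bash
python3 - <<'E'
from h import *
t=ld("top");s=ld("scene")
T=lambda x,y:(235+x/4.9-.4,160+y/4.9-.4)
S=lambda x,y:(225+x/3.3-.35,85+y/3.3-.35)
for n,(x,y,z) in dict(RU=(80,165,78),RL=(97,500,78),FU=(555,125,84),FL=(570,455,84),sRU=(68,170,70),sRL=(88,512,70),h1=(135,250,120),h2=(138,395,120),jarA=(500,288,138),tip=(740,83,92)).items(): print("T",n,onz(t,*T(x,y),z).round(1))
for n,(x,y,z) in dict(RU=(447,557,78),RL=(600,431,78),FU=(237,369,84),FL=(377,253,84),sRL=(583,467,70),jarA=(335,288,138),tip=(140,297,92),j1=(40,132,60),j2=(119,101,60)).items(): print("S",n,onz(s,*S(x,y),z).round(1))
E
```

```text
T RU [618.5 266.2  78. ]
T RL [447.4 248.6  78. ]
T FU [644.6  20.7  84. ]
T FL [475.4  11.2  84. ]
T sRU [617.1 273.6  70. ]
T sRL [441.4 254.   70. ]
T h1 [569.  229.9 120. ]
T h2 [497.7 225.  120. ]
T jarA [552.3  50.2 138. ]
T tip [667.5 -74.   92. ]
S RU [615.1 266.7  78. ]
S RL [446.5 258.9  78. ]
S FU [643.4  35.2  84. ]
S FL [477.5  13.1  84. ]
S sRL [476.  271.9  70. ]
S jarA [553.9  50.9 138. ]
S tip [668.2 -68.8  92. ]
S j1 [ 626.5 -309.2   60. ]
S j2 [ 545.4 -296.9   60. ]
```

Units first: shifts go in units of 50 mm and turns go in units of 0.25 rad. So -260 mm is -5.2, -210 mm is -4.2, 0.38 rad is 1.52.

```bash
python3 shift.py '[[[92, -1, -0.36, 0, 0.72], [92, -2.2, -0.76, 0, 1.44], [92, -3.2, -1.2, 0, 1.52], [92, -4.2, -1.6, 0, 1.52], [92, -5.2, -2, 0, 1.52]]]'
```

```text
time: 0.72
tool_pos: [381.5, 320.4, 404.5]
tcp_rot: [-3.141, -0.0, 2.442]
contact_force: [-0.3, -0.1, 0.4]
grip_width: 91.9
finger_force: 0.0
```
Positive turn about tool z decreased yaw (2.822→2.442). Of course, z down. Need yaw ~3.2 → or -3.06. Currently 2.442, alternative yaw ≈0.08+... choose 3.14+~0.08. Tray x dir: rear to front: RU→FU: (26,-246): angle: x=(.106,-.994). Upper. yaw: sin(yaw)=.1, for tool y=+tray x: yaw=.106; or tool y=-tray x: yaw=.106+π=3.248=-3.035. So turn -0.806 from now. (2.442→3.248). Do it.

```bash
python3 shift.py '[[[92, -1.02, -0.2, 0, -0.72], [92, -2.04, -0.4, 0, -1.44], [92, -3.06, -0.6, 0, -2.16], [92, -4.08, -0.8, 0, -2.88], [92, -5.1, -0.94, 0, -3.224]]]'; python3 - <<'E'
from plant import bot
import cv2,pickle
c=bot.capture("wrist");pickle.dump(c,open("w1.pkl","wb"));cv2.imwrite("pics/w1.png",c["color"][:,:,::-1])
o=bot.get_obs();print(o["tool_pos"],o["tcp_rot"],c["K"],-c["R"].T@c["t"],c["R"])
E
```

```text
time: 1.35
tool_pos: [546.0, 120.0, 404.4]
tcp_rot: [3.141, -0.001, -3.032]
contact_force: [1.1, -0.2, 0.0]
grip_width: 91.9
finger_force: 0.0
[549.44463923 115.64011473 404.0561347 ] [-3.13841655e+00  1.91600956e-03 -3.03175942e+00] [[309.70691629   0.         317.38827024]
 [  0.         309.70691629 202.61684539]
 [  0.           0.           1.        ]] [479.93797749 114.01348584 384.88619794] [[-0.10966593  0.99396786 -0.00113231]
 [ 0.96358719  0.10659335  0.24522965]
 [ 0.24387109  0.02580226 -0.96946435]]
```

View pics/w1.png

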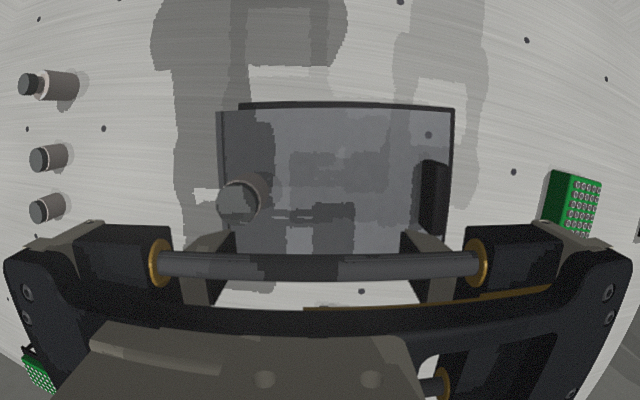

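The wrist view shows the tray from (217,111) to (453,109). A black band of stand lies along its robot-side edge at rows 103–110 and along its rear edge near column 453. jar_a's cap is at (238,200) and the loose jars' caps at (40,159) and (40,210). I'll fit edge lines from these.

```bash
cat >> h.py <<'E'
def wz(c,u,v,z):
    p=cv2.fisheye.undistortPoints(np.array([[[u,v]]],float),c["K"],np.zeros(4))[0,0]
    d=c["R"].T@np.array([p[0],p[1],1.]);o=-c["R"].T@c["t"];return o+d*(z-o[2])/d[2]
def edges(line,lo):  # subpixel falling then rising edge positions
    g=np.gradient(line);i=g.argmin();j=i+g[i:i+12].argmax()
    f=lambda k:k+(0 if k in(0,len(g)-1) else .5*(abs(g[k-1])-abs(g[k+1]))/(abs(g[k-1])-2*abs(g[k])+abs(g[k+1])+1e-9))
    return lo+f(i),lo+f(j)
def lfit(P):
    P=np.array(P)[:,:2];vx,vy,x,y=cv2.fitLine(P.astype(np.float32),cv2.DIST_HUBER,0,.01,.01).ravel()
    return np.degrees(np.arctan2(vy,vx)),(x.round(1),y.round(1)),len(P)
E
python3 - <<'E'
from h import *
c=ld("w1");g=cv2.GaussianBlur(cv2.cvtColor(c["color"],cv2.COLOR_RGB2GRAY),(3,3),0).astype(float)
A=[];B=[]
for u in range(250,445,5):
    a,b=edges(g[92:120,u-2:u+3].mean(1),92);A.append(wz(c,u,a,70));B.append(wz(c,u,b,78))
print("stand side",lfit(A),"tray side",lfit(B))
A=[];B=[]
for v in range(115,222,4):
    r=g[v-2:v+3,440:466].mean(0)[::-1];a,b=edges(r,0);A.append(wz(c,465-a,v,70));B.append(wz(c,465-b,v,78))
print("stand rear",lfit(A),"tray rear",lfit(B))
print(np.round(B[:3],1),np.round(B[-3:],1))
print("jar row",g[196:205,205:265].mean(0).astype(int)); print("front",g[150:160,205:250].mean(0).astype(int))
for n,p in dict(FL=(217,111,78),jarAtop=(238,200,138),j1=(40,210,60),j2=(40,159,60),bot=(27,84,104),sFL=(239,104,70)).items(): print(n,wz(c,*p).round(1))
a=cv2.resize(c["color"][90:240,195:295],None,fx=4,fy=4,interpolation=cv2.INTER_CUBIC);b=cv2.resize(c["color"][90:240,405:475],None,fx=4,fy=4,interpolation=cv2.INTER_CUBIC)
cv2.imwrite("pics/w1c.png",cv2.convertScaleAbs(np.hstack([a,b])[:,:,::-1],alpha=1.6))
E
```

```text
stand side (np.float32(-83.94955), (np.float32(451.1), np.float32(141.4)), 39) tray side (np.float32(-83.28489), (np.float32(457.5), np.float32(147.0)), 39)
stand rear (np.float32(6.1339912), (np.float32(494.4), np.float32(263.0)), 27) tray rear (np.float32(3.7881086), (np.float32(491.8), np.float32(252.7)), 27)
[[448.5 249.1  78. ]
 [452.7 249.4  78. ]
 [456.9 250.   78. ]] [[551.6 257.9  78. ]
 [556.3 256.6  78. ]
 [560.8 257.7  78. ]]
jar row [147 148 148 151 152 150 148 149 149 146 134 116 101  94  93  94  94  95
  94  94  95  95  95  95  94  94  94  94  95  95  95  95  96  95  95  95
  95  94  90  84  78  71  67  66  66  65  65  64  62  58  50  45  49  66
  82  85  76  70  70  71]
front [117 117 117 117 117 117 117 117 117 117 115 103  86  77  75  75  72  63
  55  60  68  73  76  77  76  76  76  76  76  76  76  76  75  76  76  75
  75  75  75  74  74  75  76  76  75]
FL [473.2  10.7  78. ]
jarAtop [547.1  54.1 138. ]
j1 [ 619.7 -296.3   60. ]
j2 [ 541.  -285.3   60. ]
bot [ 435.3 -266.7  104. ]
sFL [464.5  31.2  70. ]
```

View pics/w1c.png

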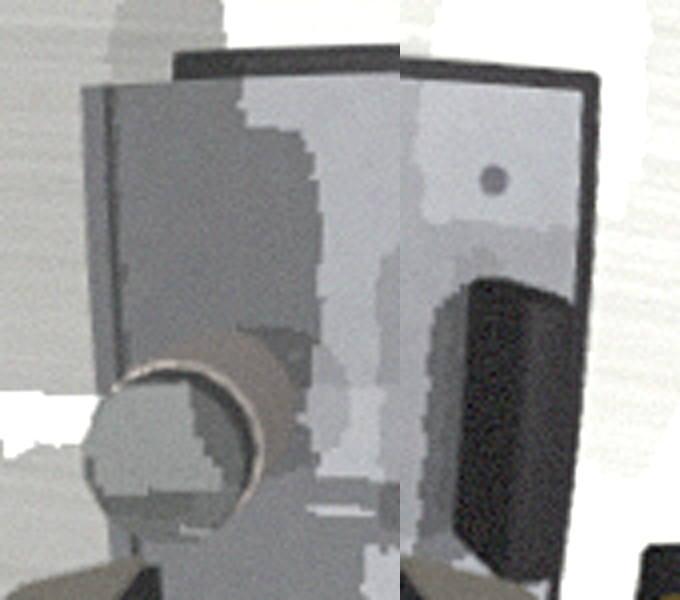

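```bash
python3 - <<'E'
from h import *
c=ld("w1");g=cv2.GaussianBlur(cv2.cvtColor(c["color"],cv2.COLOR_RGB2GRAY),(3,3),0).astype(float)
A=[];B=[]
for v in range(118,156,2):
    r=g[v-1:v+2,440:466].mean(0)[::-1];a,b=edges(r,0);A.append(wz(c,465-a,v,70));B.append(wz(c,465-b,v,78))
print("stand rear",lfit(A),"tray rear",lfit(B))
A=[]
for v in range(120,184,2):
    r=g[v-1:v+2,208:226].mean(0);a,b=edges(r,208);A.append(wz(c,a,v,84))
print("front",lfit(A))
print("lines front",wz(c,215.5,112,84),wz(c,220,187.5,84))
# stand-frame numbers
th=np.radians(-83.95);ex=np.array([np.cos(th),np.sin(th)]);ey=np.array([-ex[1],ex[0]])
org=None
rear=np.array([494.4,263.]);side=np.array([451.1,141.4])
O=ex*(rear@ex+115)+ey*(side@ey+90);print("stand origin",O,ex,ey)
for n,p in dict(tipT=(667.5,-74.),tipS=(668.2,-68.8),jarA=(552,51.5),sFL=(464.5,31.2)).items(): print(n,(np.array(p)-O)@ex,(np.array(p)-O)@ey)
E
```

```text
stand rear (np.float32(6.113018), (np.float32(471.2), np.float32(260.5)), 19) tray rear (np.float32(6.7878385), (np.float32(470.3), np.float32(251.5)), 19)
front (np.float32(6.7287593), (np.float32(513.7), np.float32(15.1)), 32)
lines front [474.41195762  11.16899382  84.        ] [550.71742927  21.08373825  84.        ]
stand origin [540.45548651 152.23716226] [ 0.10539631 -0.9944303 ] [0.9944303  0.10539631]
tipT 238.367111378179 102.49235195287118
tipS 233.26985124169383 103.73651396040859
jarA 101.39283542015197 0.8628890704262137
sFL 112.35759357724208 -88.28930708063069
```

```bash
cat >> h.py <<'E'
def frame(deg):
    th=np.radians(deg);ex=np.array([np.cos(th),np.sin(th)]);return ex,np.array([-ex[1],ex[0]])
E
python3 - <<'E'
from h import *
c=ld("w1")
ex,ey=frame(-83.25)
f=np.array([513.7,15.1])@ex;r=np.array([470.3,251.5])@ex;s=np.array([457.5,147.])@ey
print("len",f-r);O=ex*((f+r)/2)+ey*(s+85);print("tray O",O,"handle",O-95*ex)
J=[(552.3,50.2),(553.9,50.9)]
# jar A cap circle in crop: centre (168,463)/4 + (195,90)
J.append(wz(c,195+168/4,90+452/4,138)[:2])
for p in J: print(p,(np.array(p)-O)@ex,(np.array(p)-O)@ey)
a=O+92*ex
print("targets",a+47*ey,a-47*ey)
# jar caps in wrist image
g=cv2.cvtColor(c["color"],cv2.COLOR_RGB2GRAY)
a=cv2.resize(g[135:230,15:85],None,fx=6,fy=6,interpolation=cv2.INTER_CUBIC)
cv2.imwrite("pics/jc.png",a)
t=ld("top");cv2.imwrite("pics/jc.png",np.hstack([a[:480],cv2.resize(cv2.cvtColor(t["color"],cv2.COLOR_RGB2GRAY)[185:245,450:495],None,fx=8,fy=8,interpolation=cv2.INTER_CUBIC)]))
E
```

```text
len 239.86250627381472
tray O [543.98653846 139.4530123 ] handle [532.8204857  233.79451571]
(552.3, 50.2) 89.61149383966197 -2.2347303545915866
(553.9, 50.9) 89.10440575572608 -0.5635446452431964
[549.81374487  53.36198444] 86.17919886866538 -4.332100479428523
targets [601.4741965   53.61497194] [508.12576155  42.56645658]
```

View pics/jc.png

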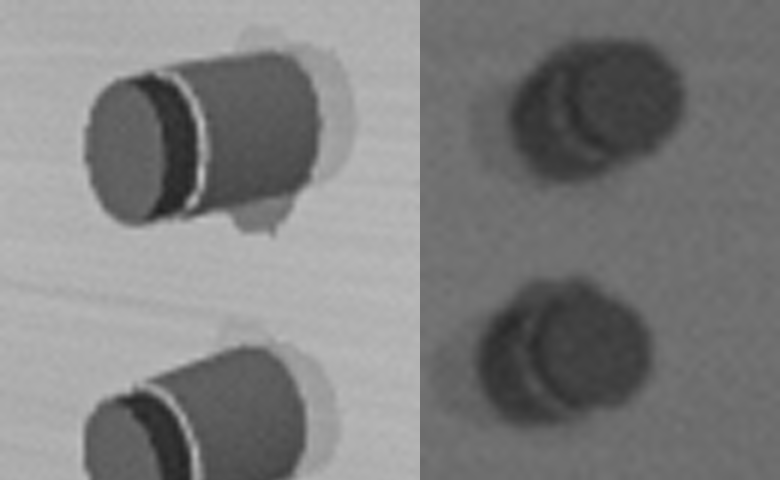

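The left panel is the wrist view, with the jar_2 cap at (125,150) in the crop. The right panel is the top view, with caps at (628,97) and (595,347). I'll cast rays for both.

```bash
python3 - <<'E'
from h import *
c=ld("w1");t=ld("top")
print(onz(t,475.6,196.7,60),onz(t,471.4,228,60));print(wz(c,35.4,159.6,60),wz(c,34.9,211,60))
from plant import bot
o=bot.get_obs();print(o["tool_pos"],o["tcp_rot"])
E
```

```text
[ 627.30047792 -311.97418296   60.        ] [ 545.78685475 -297.7427367    60.        ]
[ 542.35045544 -297.75384914   60.        ] [ 623.1565614  -311.26749347   60.        ]
[549.44463923 115.64011473 404.0561347 ] [-3.13841655e+00  1.91600956e-03 -3.03175942e+00]
```

```bash
python3 shift.py '[[[92, 0, 0, 0, 0], [92, 0, 0, 0, 0], [92, 0, 0, 0, 0]]]'; cat > tr.py <<'E'
from h import *
from plant import bot
o=bot.get_obs();c=bot.capture("wrist");pickle.dump(c,open("w2.pkl","wb"));print(o["tool_pos"],-c["R"].T@c["t"])
g=cv2.GaussianBlur(cv2.cvtColor(c["color"],cv2.COLOR_RGB2GRAY),(3,3),0).astype(float)
A=[];B=[]
for u in range(250,445,5):
    a,b=edges(g[92:120,u-2:u+3].mean(1),92);A.append(wz(c,u,a,70));B.append(wz(c,u,b,78))
print("stand side",lfit(A),"tray side",lfit(B))
A=[];B=[]
for v in range(118,154,2):
    r=g[v-1:v+2,440:466].mean(0)[::-1];a,b=edges(r,0);A.append(wz(c,465-a,v,70));B.append(wz(c,465-b,v,78))
print("stand rear",lfit(A),"tray rear",lfit(B))
A=[]
for v in range(120,184,2):
    r=g[v-1:v+2,208:226].mean(0);a,b=edges(r,208);A.append(wz(c,a,v,84))
print("front",lfit(A))
m=cv2.imwrite("pics/w2.png",c["color"][:,:,::-1])
for u in(35.4,): print(wz(c,35.4,159.6,60),wz(c,34.9,211,60))
d=np.abs(c["color"].astype(int)-ld("w1")["color"]).mean();print("imgdiff",d)
print(cv2.phaseCorrelate(cv2.cvtColor(ld("w1")["color"],cv2.COLOR_RGB2GRAY)[90:200,100:460].astype(float),cv2.cvtColor(c["color"],cv2.COLOR_RGB2GRAY)[90:200,100:460].astype(float)))
E
python3 tr.py
```

```text
time: 1.78
tool_pos: [544.5, 122.6, 404.8]
tcp_rot: [3.141, -0.0, -3.034]
contact_force: [-0.6, 0.1, -0.7]
grip_width: 92.2
finger_force: 0.0
[544.51373034 122.59736584 404.83585603] [478.42783668 116.82270594 385.26885752]
stand side (np.float32(-83.95066), (np.float32(450.5), np.float32(146.2)), 39) tray side (np.float32(-83.32458), (np.float32(457.7), np.float32(145.0)), 39)
stand rear (np.float32(5.995376), (np.float32(468.5), np.float32(260.3)), 18) tray rear (np.float32(7.030674), (np.float32(468.6), np.float32(251.3)), 18)
front (np.float32(6.7942233), (np.float32(520.7), np.float32(15.9)), 32)
[ 540.06111523 -295.55371634   60.        ] [ 620.94611802 -309.33770954   60.        ]
imgdiff 4.3717265625
((-2.4678678028407433, 0.9508060017163587), 0.7563299276892743)
```

```bash
cat > go.py <<'E'
import sys;from h import *;from plant import bot
o=bot.get_obs();y=o["tcp_rot"][2];p=o["tool_pos"]
d=np.array([float(a) for a in sys.argv[1:4]])-p
print("at",p.round(1),"rot",o["tcp_rot"].round(4),"dx %.1f dy %.1f dz %.1f"%(d[0]*np.cos(y)+d[1]*np.sin(y),d[0]*np.sin(y)-d[1]*np.cos(y),-d[2]))
E
python3 shift.py '[[[92, -0.1, -1.1, 0, 0], [92, -0.18, -2.2, 0, 0], [92, -0.26, -3.3, 0, 0], [92, -0.34, -4.4, 0, 0], [92, -0.44, -5.5, 0, 0]]]'
python3 shift.py '[[[92, -0.08, -1.1, 0.6, 0], [92, -0.16, -2.2, 1.2, 0], [92, -0.24, -3.28, 1.9, 0], [92, -0.24, -3.28, 1.9, 0], [92, -0.24, -3.28, 1.9, 0]]]'; python3 go.py 625.5 -310.5 197
python3 - <<'E'
from plant import bot
import cv2,pickle
c=bot.capture("wrist");pickle.dump(c,open("w3.pkl","wb"));cv2.imwrite("pics/w3.png",c["color"][:,:,::-1])
E
```

```text
time: 2.45
tool_pos: [596.3, -150.4, 405.1]
tcp_rot: [-3.142, 0.001, -3.034]
contact_force: [1.0, -0.2, 0.2]
grip_width: 91.7
finger_force: 0.0
time: 3.08
tool_pos: [625.8, -310.6, 309.7]
tcp_rot: [3.141, 0.0, -3.035]
contact_force: [-0.1, 0.3, -0.4]
grip_width: 91.4
finger_force: 0.0
at [ 625.8 -310.6  309.7] rot [ 3.1409  0.     -3.0351] dx 0.3 dy 0.2 dz 112.7
```

View pics/w3.png

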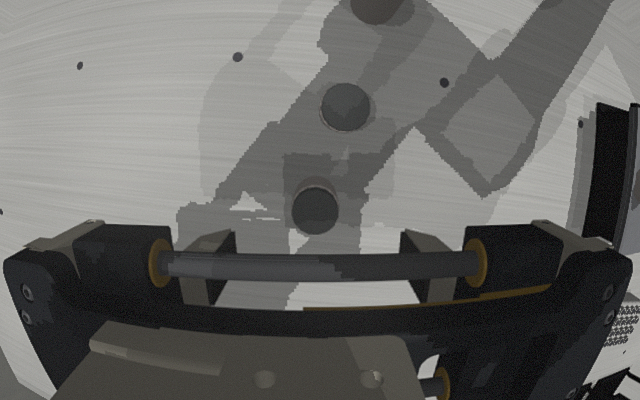

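The wrist view shows the jar_1 cap at (315,210), centred between the fingers at columns 205–430, and the jar_2 cap at (346,107).

```bash
python3 - <<'E'
from h import *
c=ld("w3");print(wz(c,315,210,60),wz(c,346,107,60))
E
python3 shift.py '[[[92, 0, 0, 0.9, 0], [92, 0, 0, 1.8, 0], [92, 0, 0, 2.24, 0], [92, 0, 0, 2.24, 0]]]'
python3 shift.py '[[[30, 0, 0, 0, 0], [30, 0, 0, 0, 0], [30, 0, 0, 0, 0], [30, 0, 0, 0, 0], [30, 0, 0, 0, 0]]]'
```

```text
[ 623.781253   -311.54167271   60.        ] [ 543.4496748  -297.12742516   60.        ]
time: 3.62
tool_pos: [625.8, -309.4, 197.5]
tcp_rot: [3.14, -0.001, -3.033]
contact_force: [0.5, -0.5, 0.6]
grip_width: 91.9
finger_force: 0.0
time: 4.25
tool_pos: [625.5, -311.5, 197.8]
tcp_rot: [3.142, 0.0, -3.036]
contact_force: [-0.0, -0.8, -0.2]
grip_width: 46.1
finger_force: 0.0
```

```bash

python3 shift.py '[[[30, 0, 0, 0, 0], [30, 0, 0, 0, 0], [30, 0, 0, -0.8, 0], [30, 0, 0, -1.9, 0], [30, 0, 0, -3, 0]]]'; python3 go.py 599.5 56.8 376
```

```text
time: 4.88
tool_pos: [625.4, -311.3, 348.7]
tcp_rot: [3.141, -0.001, -3.035]
contact_force: [1.1, -0.1, -1.8]
grip_width: 38.9
finger_force: 30.0
at [ 625.4 -311.3  348.7] rot [ 3.1406e+00 -9.0000e-04 -3.0354e+00] dx -13.3 dy 368.7 dz -27.3
```

```bash

python3 shift.py '[[[30, -0.04, 0.8, -0.54, 0], [30, -0.08, 1.8, -0.54, 0], [30, -0.12, 2.8, -0.54, 0], [30, -0.16, 3.8, -0.54, 0], [30, -0.2, 4.8, -0.54, 0]]]'
python3 shift.py '[[[30, -0.02, 0.9, 0, 0], [30, -0.04, 1.8, 0, 0], [30, -0.06, 2.4, 0, 0], [30, -0.06, 2.58, 0, 0], [30, -0.06, 2.58, 0, 0]]]';  python3 go.py 599.5 56.8 278
```

```text
time: 5.5
tool_pos: [609.7, -70.1, 374.5]
tcp_rot: [3.141, -0.0, -3.036]
contact_force: [0.8, 0.2, -1.3]
grip_width: 39.5
finger_force: 30.0
time: 6.12
tool_pos: [599.4, 56.9, 374.6]
tcp_rot: [-3.141, -0.0, -3.035]
contact_force: [0.3, -0.8, -1.2]
grip_width: 39.7
finger_force: 30.0
at [599.4  56.9 374.6] rot [-3.1413e+00 -3.0000e-04 -3.0347e+00] dx -0.1 dy -0.1 dz 96.6
```

```bash

python3 shift.py '[[[30, 0, 0, 0.8, 0], [30, 0, 0, 1.6, 0], [30, 0, 0, 1.88, 0], [30, 0, 0, 1.94, 0], [30, 0, 0, 1.94, 0]]]'; python3 go.py 599.5 56.8 276
```

```text
time: 6.75
tool_pos: [599.9, 56.5, 279.0]
tcp_rot: [-3.141, 0.002, -3.036]
contact_force: [0.2, 0.4, -1.7]
grip_width: 39.3
finger_force: 30.0
at [599.9  56.5 279. ] rot [-3.1413e+00  2.3000e-03 -3.0359e+00] dx 0.4 dy 0.4 dz 3.0
```

```bash

python3 shift.py '[[[30, 0, 0, 0.02, 0], [30, 0, 0, 0.04, 0], [30, 0, 0, 0.06, 0], [30, 0, 0, 0.06, 0]]]'
```

```text
time: 7.25
tool_pos: [599.4, 57.0, 275.6]
tcp_rot: [-3.142, 0.001, -3.035]
contact_force: [-2.0, 0.6, 5.9]
grip_width: 39.3
finger_force: 30.0
```

```bash

python3 shift.py '[[[60, 0, 0, 0, 0], [80, 0, 0, 0, 0], [92, 0, 0, 0, 0], [92, 0, 0, 0, 0], [92, 0, 0, 0, 0]]]'
python3 shift.py '[[[92, 0, 0, -0.8, 0], [92, 0, 0, -1.8, 0], [92, 0, 0, -2.2, 0], [92, 0, 0, -2.2, 0]]]'
python3 - <<'E'
from h import *
from plant import bot
c=bot.capture("wrist");pickle.dump(c,open("w4.pkl","wb"));cv2.imwrite("pics/w4.png",cv2.convertScaleAbs(cv2.resize(c["color"][80:240,200:420,::-1],None,fx=3.5,fy=3.5,interpolation=cv2.INTER_CUBIC),alpha=1.5))
E
```

```text
time: 7.88
tool_pos: [599.4, 56.9, 274.6]
tcp_rot: [3.141, -0.0, -3.035]
contact_force: [0.4, 0.5, -0.6]
grip_width: 84.8
finger_force: 0.0
time: 8.38
tool_pos: [599.5, 56.9, 386.4]
tcp_rot: [-3.141, 0.004, -3.035]
contact_force: [0.4, 0.1, -0.2]
grip_width: 92.0
finger_force: 0.0
```

View pics/w4.png

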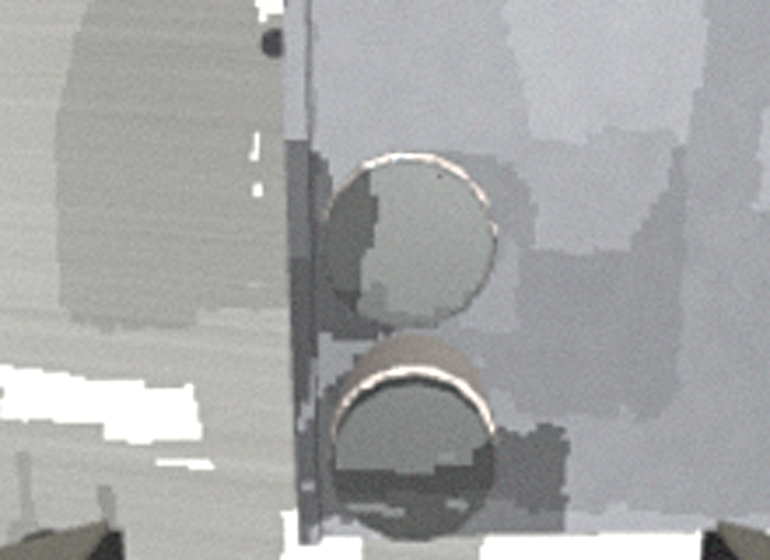

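The wrist crop shows the jar_a cap centred at (411,242) and the placed jar's cap at (414,458). Both stand upright behind the lip with a gap between them.

```bash
python3 - <<'E'
from h import *
c=ld("w4");P=lambda u,v:(200+u/3.5-.35,80+v/3.5-.35)
a=wz(c,*P(411,242),138)[:2];b=wz(c,*P(414,458),138)[:2];ex,ey=frame(-83.25)
print(a,b,(b-a)@ex,(b-a)@ey)
l=wz(c,*P(307,150),84)[:2];l2=wz(c,*P(316,400),84)[:2];print("lip",(l-a)@ex,(l2-a)@ex,(l2-b)@ex)
E
python3 go.py 545 -297.3 376
```

```text
[551.43110769  52.48838615] [598.29296297  58.13115835] -0.09563856836865141 47.200267072894526
lip 26.810606613850943 26.17060308783422 26.266241656202872
at [599.2  56.9 384.7] rot [ 3.1416e+00  6.0000e-04 -3.0354e+00] dx 91.5 dy -346.5 dz 8.7
```

```bash

python3 shift.py '[[[92, 0.36, -1, 0, 0], [92, 0.72, -2.1, 0, 0], [92, 1.08, -3.2, 0, 0], [92, 1.44, -4.3, 0, 0], [92, 1.82, -5.4, 0, 0]]]'
python3 shift.py '[[[92, 0, -0.9, 0.4, 0], [92, 0, -1.52, 1, 0], [92, 0, -1.52, 1.6, 0], [92, 0, -1.52, 1.6, 0]]]';  python3 go.py 545.1 -297.3 197.5
```

```text
time: 9.05
tool_pos: [536.7, -222.8, 382.7]
tcp_rot: [3.14, -0.003, -3.035]
contact_force: [-0.5, 0.1, -0.5]
grip_width: 92.2
finger_force: 0.0
time: 9.55
tool_pos: [544.5, -296.6, 300.3]
tcp_rot: [3.136, -0.007, -3.036]
contact_force: [0.6, 0.1, 0.4]
grip_width: 91.8
finger_force: 0.0
at [ 544.5 -296.6  300.3] rot [ 3.1355 -0.0066 -3.0361] dx -0.5 dy -0.8 dz 102.8
```

```bash

python3 shift.py '[[[92, 0, 0, 0.8, 0], [92, 0, 0, 1.6, 0], [92, 0, 0, 2, 0], [92, 0, 0, 2.04, 0], [92, 0, 0, 2.04, 0]]]';  python3 go.py 545.1 -297.3 197.5
```

```text
time: 10.18
tool_pos: [546.1, -296.7, 203.9]
tcp_rot: [-3.141, 0.001, -3.035]
contact_force: [0.2, -0.2, -0.1]
grip_width: 92.1
finger_force: 0.0
at [ 546.1 -296.7  203.9] rot [-3.1405e+00  1.3000e-03 -3.0349e+00] dx 1.0 dy -0.5 dz 6.4
```

```bash

python3 shift.py '[[[70, 0.02, 0, 0.12, 0], [50, 0.02, 0, 0.12, 0], [30, 0.02, 0, 0.12, 0], [30, 0.02, 0, 0.12, 0], [30, 0.02, 0, 0.12, 0]]]'
python3 shift.py '[[[30, 0, 0, 0, 0], [30, 0, 0, 0, 0], [30, 0, 0, 0, 0], [30, 0, 0, 0, 0]]]';  python3 go.py 545.1 -297.3 197.5
```

```text
time: 10.8
tool_pos: [544.6, -296.9, 196.8]
tcp_rot: [-3.142, 0.0, -3.035]
contact_force: [0.3, -0.3, -0.4]
grip_width: 46.5
finger_force: 0.0
time: 11.3
tool_pos: [544.6, -296.9, 196.8]
tcp_rot: [-3.141, 0.0, -3.035]
contact_force: [0.4, -1.1, 0.9]
grip_width: 39.3
finger_force: 30.0
at [ 544.6 -296.9  196.8] rot [-3.1414e+00  2.0000e-04 -3.0354e+00] dx -0.5 dy -0.4 dz -0.7
```

```bash

python3 shift.py '[[[30, 0, 0, -0.9, 0], [30, 0, 0, -2, 0], [30, 0, 0.4, -3, 0], [30, 0, 1.4, -3.56, 0], [30, 0.02, 2.5, -3.56, 0]]]'
python3 shift.py '[[[30, 0, 1, 0, 0], [30, 0, 2.1, 0, 0], [30, 0.02, 3.2, 0, 0], [30, 0.02, 4.1, 0, 0], [30, 0.02, 4.4, 0, 0]]]'
python3 shift.py '[[[30, 0, 0, 0, 0], [30, 0, 0, 0, 0]]]';  python3 go.py 505.6 45.9 277
```

```text
time: 11.92
tool_pos: [530.3, -171.9, 377.1]
tcp_rot: [-3.139, 0.004, -3.037]
contact_force: [0.5, 0.2, -1.6]
grip_width: 39.3
finger_force: 30.0
time: 12.55
tool_pos: [505.3, 48.2, 374.6]
tcp_rot: [3.141, -0.001, -3.032]
contact_force: [-0.4, 0.2, -2.9]
grip_width: 39.8
finger_force: 30.0
time: 12.8
tool_pos: [506.3, 44.9, 374.6]
tcp_rot: [-3.141, -0.0, -3.036]
contact_force: [-0.5, 0.1, -0.5]
grip_width: 39.9
finger_force: 30.0
at [506.3  44.9 374.6] rot [-3.1412e+00 -2.0000e-04 -3.0364e+00] dx 0.5 dy 1.1 dz 97.6
```

```bash

python3 shift.py '[[[30, 0, 0, 0.8, 0], [30, 0, 0, 1.6, 0], [30, 0, 0, 1.88, 0], [30, 0, 0, 1.88, 0], [30, 0, 0, 1.88, 0]]]'; python3 go.py 505.6 45.9 274.6
```

```text
time: 13.42
tool_pos: [506.7, 45.6, 282.1]
tcp_rot: [-3.141, 0.003, -3.036]
contact_force: [0.7, 0.3, -2.1]
grip_width: 39.5
finger_force: 30.0
at [506.7  45.6 282.1] rot [-3.1412e+00  2.6000e-03 -3.0359e+00] dx 1.0 dy 0.4 dz 7.5
```

```bash

python3 shift.py '[[[30, 0.02, 0, 0.06, 0], [30, 0.02, 0, 0.08, 0], [30, 0.02, 0, 0.1, 0], [30, 0.02, 0, 0.1, 0], [30, 0.02, 0, 0.1, 0]]]'; python3 go.py 505.6 45.9 274.6
```

```text
time: 14.05
tool_pos: [505.0, 45.9, 275.7]
tcp_rot: [3.142, 0.0, -3.035]
contact_force: [-0.1, 0.2, -1.3]
grip_width: 39.5
finger_force: 30.0
at [505.   45.9 275.7] rot [ 3.1415e+00  1.0000e-04 -3.0354e+00] dx -0.6 dy -0.0 dz 1.1
```

```bash

python3 shift.py '[[[30, -0.01, 0, 0.02, 0], [30, -0.01, 0, 0.02, 0], [30, -0.01, 0, 0.026, 0], [30, -0.01, 0, 0.026, 0]]]'
```

```text
time: 14.55
tool_pos: [505.5, 45.9, 274.7]
tcp_rot: [3.142, 0.0, -3.035]
contact_force: [-1.3, 0.4, 3.2]
grip_width: 39.0
finger_force: 30.0
```

```bash

python3 shift.py '[[[60, 0, 0, 0, 0], [80, 0, 0, 0, 0], [92, 0, 0, 0, 0], [92, 0, 0, 0, 0], [92, 0, 0, 0, 0]]]'
python3 shift.py '[[[92, 0, 0, -0.8, 0], [92, 0, 0, -1.8, 0], [92, 0, 0, -2.2, 0], [92, 0, 0, -2.2, 0], [92, 0, 0, -2.2, 0]]]'
python3 - <<'E'
from h import *
from plant import bot
c=bot.capture("wrist");pickle.dump(c,open("w5.pkl","wb"))
E
python3 go.py 715 -70 386
```

```text
time: 15.18
tool_pos: [505.5, 45.9, 274.4]
tcp_rot: [3.142, 0.0, -3.035]
contact_force: [-0.0, 0.4, 0.1]
grip_width: 85.1
finger_force: 0.0
time: 15.8
tool_pos: [505.2, 45.9, 383.2]
tcp_rot: [3.141, -0.002, -3.035]
contact_force: [-0.1, -0.2, 0.3]
grip_width: 91.9
finger_force: 0.0
at [505.2  45.9 383. ] rot [ 3.1411e+00 -2.5000e-03 -3.0354e+00] dx -196.3 dy -137.5 dz -3.0
```

```bash

python3 shift.py '[[[92, -0.9, -0.64, 0, 0], [92, -1.8, -1.28, 0, 0], [92, -2.7, -1.92, 0, 0], [92, -3.6, -2.52, 0, 0], [92, -3.92, -2.74, 0, 0]]]'
python3 shift.py '[[[92, 0, 0, 0, 0], [92, 0, 0, 0, 0], [92, 0, 0, 0, 0], [92, 0, 0, 0, 0]]]'
python3 - <<'E'
from h import *
from plant import bot
c=bot.capture("wrist");pickle.dump(c,open("w6.pkl","wb"));w5=ld("w5")
o=bot.get_obs();print(o["tool_pos"])
import numpy as np
def wp(c,X):
    return cv2.fisheye.projectPoints(np.array([[X]],float),cv2.Rodrigues(c["R"])[0],c["t"],c["K"],np.zeros(4))[0].ravel()
p=wp(c,(667.5,-72,92));print("tip px",p)
x,y=np.clip(p.astype(int),45,595);y=max(45,min(355,y))
a=cv2.resize(c["color"][y-45:y+45,x-45:x+45],(400,400),interpolation=cv2.INTER_CUBIC);print("crop1",x-45,y-45)
p=wp(w5,(506,46,138));print("jar px",p);
b=cv2.resize(w5["color"][130:260,230:360],(400,400),interpolation=cv2.INTER_CUBIC)
d=cv2.resize(c["color"],(320,200));t=bot.capture("top");pickle.dump(t,open("top2.pkl","wb"))
e=cv2.resize(t["color"][160:220,330:420],(480,200)) if 0 else cv2.resize(t["color"][155:205,350:430],(320,200),interpolation=cv2.INTER_CUBIC)
cv2.imwrite("pics/f.png",cv2.convertScaleAbs(np.vstack([np.hstack([a,b]),np.hstack([d,e,np.zeros((200,160,3),np.uint8)])])[:,:,::-1],alpha=1.4))
E
```

```text
time: 16.48
tool_pos: [716.7, -71.4, 380.9]
tcp_rot: [3.141, -0.003, -3.037]
contact_force: [-0.5, 1.0, 0.3]
grip_width: 91.6
finger_force: 0.0
time: 16.98
tool_pos: [714.5, -69.0, 385.1]
tcp_rot: [-3.142, 0.001, -3.035]
contact_force: [0.9, -0.5, 0.3]
grip_width: 91.9
finger_force: 0.0
[714.55066219 -69.09309551 385.05585229]
tip px [318.61196211 147.30740431]
crop1 273 102
jar px [315.91638458 215.87398275]
```

View pics/f.png

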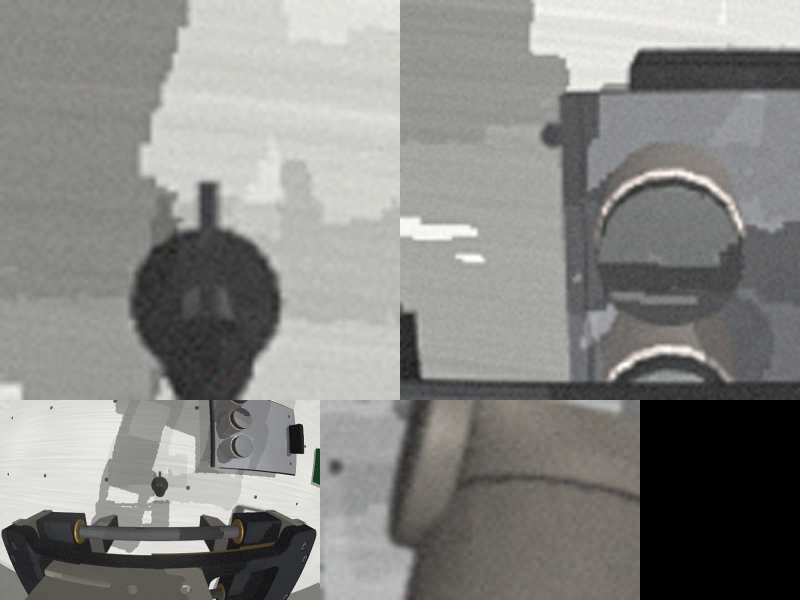

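The pointer tip is at (208,183) in the top-left crop. The top-right crop shows the third jar standing upright behind the lip with its cap at (271,251). The top camera is blocked by the arm here. I'll compute the tip and the jar row.

```bash
python3 - <<'E'
from h import *
c=ld("w6");w=ld("w5");tip=wz(c,319.4,142.8,92)[:2]
ex,ey=frame(-83.25);a=np.array([551.43,52.49]);b=wz(w,317.7,211.2,138)[:2];print("jar",b,(b-a)@ex,(b-a)@ey)
# tray front edge in w6 and in w5, stand frame
sx,sy=frame(-83.95);O=np.array([540.455,152.237])
print("tip",tip,"stand",(tip-O)@sx,(tip-O)@sy)
fr=np.array([513.7,15.1]);O2=np.array([543.9,139.35]);H=O2-95*ex;print("tray x of centre in stand",(O2-O)@sx,(O2-O)@sy,"front",(O2+120*ex-O)@sx,"handle",H)
s=ld("scene")
E
python3 go.py 533.5 233 386
```

```text
jar [502.18431211  46.95663173] -0.29319649823878935 -49.554716993344854
tip [663.45299901 -71.73875287] stand 235.69180968230717 98.7067195527861
tray x of centre in stand 13.178313534612476 2.0675701640934 front 133.1693578938667 handle [532.73394724 233.69150341]
at [714.6 -69.2 385. ] rot [-3.1415e+00  6.0000e-04 -3.0350e+00] dx 147.9 dy 319.8 dz -1.0
```

Units first: shifts go in units of 50 mm and turns go in units of 0.25 rad. So 250 mm is 5, 200 mm is 4.

```bash

python3 shift.py '[[[92, 0.44, 1, 0, 0], [92, 0.88, 2, 0, 0], [92, 1.32, 3, 0, 0], [92, 1.76, 4, 0, 0], [92, 2.24, 5, 0, 0]]]'
python3 shift.py '[[[92, 0.36, 0.8, 0.4, -0.02], [92, 0.72, 1.4, 0.8, -0.044], [92, 0.72, 1.4, 1, -0.044], [92, 0.72, 1.4, 1, -0.044]]]'
python3 shift.py '[[[92, 0, 0, 0, 0], [92, 0, 0, 0, 0]]]'
python3 go.py 533.5 233 265
```

```text
time: 17.7
tool_pos: [575.8, 168.6, 384.8]
tcp_rot: [3.141, 0.001, -3.035]
contact_force: [0.5, 1.0, 0.3]
grip_width: 91.9
finger_force: 0.0
time: 18.2
tool_pos: [534.0, 232.7, 334.1]
tcp_rot: [-3.141, -0.0, -3.024]
contact_force: [0.1, -0.1, 0.5]
grip_width: 91.5
finger_force: 0.0
time: 18.45
tool_pos: [534.5, 232.2, 335.1]
tcp_rot: [3.141, 0.001, -3.026]
contact_force: [0.6, -0.6, 0.2]
grip_width: 92.3
finger_force: 0.0
at [534.5 232.2 335.1] rot [ 3.1414e+00  1.4000e-03 -3.0258e+00] dx 0.9 dy 0.9 dz 70.1
```

```bash

python3 shift.py '[[[92, 0.01, 0.02, 0.6, 0], [92, 0.01, 0.02, 1.1, 0], [92, 0.01, 0.02, 1.38, 0], [92, 0.01, 0.02, 1.38, 0], [92, 0.01, 0.02, 1.38, 0]]]'
python3 shift.py '[[[40, 0, 0, 0, 0], [30, 0, 0, 0, 0], [25, 0, 0, 0, 0], [20, 0, 0, 0, 0], [18, 0, 0, 0, 0]]]'
python3 go.py 533.5 233 265
```

```text
time: 19.08
tool_pos: [533.7, 233.9, 266.5]
tcp_rot: [3.141, 0.002, -3.025]
contact_force: [-0.1, 0.2, -1.1]
grip_width: 92.3
finger_force: 0.0
time: 19.7
tool_pos: [533.2, 233.9, 265.4]
tcp_rot: [3.142, 0.0, -3.024]
contact_force: [-0.2, -0.2, 0.0]
grip_width: 46.4
finger_force: 0.0
at [533.2 233.9 265.4] rot [ 3.1415e+00  1.0000e-04 -3.0243e+00] dx -0.2 dy -0.9 dz 0.4
```

```bash

python3 shift.py '[[[18, 0, 0, 0, 0], [16, 0, 0, 0, 0], [5, 0, 0, 0, 0], [5, 0, 0, 0, 0], [5, 0, 0, 0, 0]]]'
python3 shift.py '[[[5, 0, 0, 0, 0], [5, 0, 0, 0, 0], [5, 0, 0, 0, 0]]]'
cat > m.py <<'E'
from h import *;from plant import bot
o=bot.get_obs();c=bot.capture("wrist");pickle.dump(c,open("w7.pkl","wb"));cv2.imwrite("pics/w7.png",c["color"][:,:,::-1])
t=bot.capture("top");pickle.dump(t,open("top3.pkl","wb"))
print(o["tool_pos"],o["tcp_rot"])
def wp(X): return cv2.fisheye.projectPoints(np.array([[X]],float),cv2.Rodrigues(c["R"])[0],c["t"],c["K"],np.zeros(4))[0].ravel()
# predicted front edge and its search along tray x from the handle
ex,ey=frame(np.degrees(o["tcp_rot"][2])-270);H=o["tool_pos"][:2]
g=cv2.GaussianBlur(cv2.cvtColor(c["color"],cv2.COLOR_RGB2GRAY),(3,3),0).astype(np.float32)
for yy in(-80,-75,-70,-65,-60):
    xs=np.arange(190,240,.5);P=np.array([wp((*(H+ex*x+ey*yy),84.)) for x in xs],np.float32)
    l=cv2.remap(g,P[:,0].copy(),P[:,1].copy(),cv2.INTER_LINEAR).ravel();gr=np.gradient(l)
    print(yy,P[0].round(),P[-1].round(),l[::6].astype(int),"steps at",[(xs[i],round(float(gr[i]),1)) for i in np.argsort(-abs(gr))[:5]])
E
python3 m.py
```

```text
time: 20.32
tool_pos: [533.2, 233.8, 265.4]
tcp_rot: [-3.141, -0.0, -3.024]
contact_force: [1.0, -1.3, 0.3]
grip_width: 13.7
finger_force: 30.0
time: 20.7
tool_pos: [533.2, 233.8, 265.4]
tcp_rot: [-3.141, -0.0, -3.024]
contact_force: [-0.1, -2.7, -0.5]
grip_width: 13.6
finger_force: 30.0
[533.22149596 233.80157694 265.40868445] [-3.14145654e+00 -2.72371489e-05 -3.02437887e+00]
-80 [ 45. 127.] [ 11. 135.] [135 134 134 132  83  62  84 133 151 203 207 204 203 203 203 203 203] steps at [(np.float64(208.5), 12.4), (np.float64(201.5), -12.1), (np.float64(208.0), 10.8), (np.float64(215.5), 10.6), (np.float64(209.0), 10.6)]
-75 [ 46. 134.] [ 12. 141.] [128 134 136 130  83  61  79 134 153 204 203 205 204 203 203 204 204] steps at [(np.float64(209.0), 12.9), (np.float64(214.5), 12.0), (np.float64(208.5), 11.5), (np.float64(215.0), 11.3), (np.float64(209.5), 10.4)]
-70 [ 46. 141.] [ 12. 147.] [ 91  92  90  90  89  89  90  94 103 108 108 109 109 108 138 191 203] steps at [(np.float64(233.0), 9.6), (np.float64(233.5), 9.4), (np.float64(234.0), 9.3), (np.float64(232.5), 9.0), (np.float64(232.0), 8.8)]
-65 [ 47. 148.] [ 13. 154.] [ 87  87  87  87  87  86  86  87  87  86  86  94 156 157  65  54  57] steps at [(np.float64(230.0), -17.7), (np.float64(229.5), -17.6), (np.float64(230.5), -16.4), (np.float64(231.0), -13.6), (np.float64(229.0), -13.0)]
-60 [ 47. 155.] [ 13. 160.] [ 85  85  86  84  85  85  84  85  85  87 109 109  57  46  48  48  47] steps at [(np.float64(224.5), -10.7), (np.float64(224.0), -9.9), (np.float64(225.0), -9.7), (np.float64(223.5), -8.2), (np.float64(225.5), -7.2)]
```

In the tool's units: -8 mm is -0.16, -1 mm is -0.02, 0.0115 rad is 0.046.

```bash

python3 shift.py '[[[5, 0, 0, 0, 0.016], [5, 0, 0, 0, 0.032], [5, 0, -0.02, 0, 0.046], [5, 0, -0.08, 0, 0.046], [5, 0, -0.16, 0, 0.046]]]'
python3 shift.py '[[[5, 0, -0.1, 0, 0], [5, 0, -0.2, 0, 0], [5, 0, -0.3, 0, 0], [5, 0, -0.4, 0, 0], [5, 0, -0.5, 0, 0]]]'
python3 shift.py '[[[5, 0, -0.1, 0, 0], [5, 0, -0.2, 0, 0], [5, 0, -0.3, 0, 0], [5, 0, -0.4, 0, 0], [5, 0, -0.5, 0, 0]]]'
python3 shift.py '[[[5, 0, -0.1, 0, 0], [5, 0, -0.2, 0, 0], [5, 0, -0.3, 0, 0], [5, 0, -0.4, 0, 0], [5, 0, -0.5, 0, 0]]]'
python3 shift.py '[[[5, 0, -0.08, 0, 0], [5, 0, -0.16, 0, 0], [5, 0, -0.22, 0, 0], [5, 0, -0.26, 0, 0], [5, 0, -0.28, 0, 0]]]'
python3 shift.py '[[[5, 0, 0, 0, 0], [5, 0, 0, 0, 0]]]'
python3 go.py 544 131.8 265.4
```

```text
time: 21.42
tool_pos: [534.0, 226.2, 265.4]
tcp_rot: [3.141, -0.0, -3.036]
contact_force: [-1.1, 3.3, 0.2]
grip_width: 13.7
finger_force: 30.0
time: 22.05
tool_pos: [536.8, 200.7, 265.5]
tcp_rot: [3.141, 0.0, -3.036]
contact_force: [-0.8, 3.5, 0.1]
grip_width: 14.0
finger_force: 30.0
time: 22.68
tool_pos: [539.5, 175.9, 265.5]
tcp_rot: [3.141, 0.0, -3.036]
contact_force: [-0.2, 3.2, 1.5]
grip_width: 13.7
finger_force: 30.0
time: 23.3
tool_pos: [542.1, 151.1, 265.5]
tcp_rot: [3.141, 0.0, -3.036]
contact_force: [-0.4, 4.3, 2.3]
grip_width: 13.7
finger_force: 30.0
time: 23.92
tool_pos: [543.6, 137.4, 265.5]
tcp_rot: [3.141, 0.0, -3.036]
contact_force: [-0.4, 5.0, 4.2]
grip_width: 13.9
finger_force: 30.0
time: 24.18
tool_pos: [543.6, 137.4, 265.4]
tcp_rot: [-3.141, 0.0, -3.036]
contact_force: [-0.8, 4.2, 3.8]
grip_width: 14.1
finger_force: 30.0
at [543.6 137.4 265.4] rot [-3.1414e+00  1.0000e-04 -3.0358e+00] dx 0.2 dy -5.6 dz 0.0
```

```bash
cat > m2.py <<'E'
from h import *;from plant import bot
o=bot.get_obs();sx,sy=frame(-83.95);O=np.array([540.455,152.237])
print("pred front",(o["tool_pos"][:2]-O)@sx+215)
for n in("top","scene"):
    c=bot.capture(n);pickle.dump(c,open(n+"4.pkl","wb"));g=cv2.cvtColor(c["color"],cv2.COLOR_RGB2GRAY).astype(np.float32)
    def prof(xs,y,z):
        P=np.array([proj(c,(*(O+sx*x+sy*y),z)) for x in xs],np.float32);return cv2.remap(g,P[:,0].copy(),P[:,1].copy(),cv2.INTER_LINEAR).ravel()
    xs=np.arange(200,262,1.)
    for ys,z in(((-75,-60,-45,0,45,60,70,75,80),84),((102,106,110,114,118),92)):
        for y in ys: l=prof(xs,y,z);print(n,y,l[::2].astype(int))
E
python3 m2.py
```

```text
pred front 230.07182517444835
top -75 [ 78  78  78  78  82  82  81  79  79  80  79  75  71  72  85 100 112 118
 120 119 121 122 122 123 119 119 120 120 122 122 121]
top -60 [ 68  71  72  72  72  75  73  74  74  73  73  70  71  75  80  81  85  98
 112 119 122 119 119 119 119 118 118 118 119 121 122]
top -45 [ 69  74  72  70  70  71  70  72  71  71  71  68  69  73  77  82  90 109
 120 122 121 122 121 122 123 123 124 124 123 123 123]
top 0 [ 71  71  72  74  73  72  70  70  72  73  73  71  73  77  78  81  89 103
 113 118 121 123 123 122 121 121 122 124 122 121 122]
top 45 [ 72  71  71  72  72  72  71  74  68  71  72  67  64  71  76  81  90 106
 115 120 120 119 118 119 119 119 122 121 119 119 120]
top 60 [ 69  69  69  71  72  71  70  69  69  68  71  71  68  62  67  73  81  91
 107 115 117 117 117 117 119 117 116 117 119 117 118]
top 70 [ 71  69  67  69  68  69  71  70  70  66  61  57  57  61  70  79  85 100
 113 118 118 120 120 119 119 120 119 120 119 118 117]
top 75 [ 69  67  66  67  68  68  67  63  62  60  59  63  67  71  73  75  82  99
 112 116 115 117 118 117 117 118 118 120 121 120 1
[... 2023 characters left out ...]
83 183 183 183]
scene 102 [177 177 177 178 177 178 177 176 177 177 177 177 177 179 170 146 125  97
  87 112 139 162 176 178 178 179 179 179 179 180 180]
scene 106 [174 174 175 176 176 176 176 176 176 176 177 177 178 170 143 101  59  36
  51  89 134 163 179 179 180 180 180 180 180 180 180]
scene 110 [176 176 176 177 177 177 178 178 178 178 179 178 177 169 139  88  45  30
  43  79 127 162 176 179 180 180 180 180 180 180 180]
scene 114 [179 179 180 180 180 180 179 179 179 180 180 180 177 166 137  81  34  27
  47  83 128 163 176 180 179 179 179 179 179 179 179]
scene 118 [179 179 179 179 178 178 177 177 177 177 177 177 177 174 146 103  57  38
  51  93 135 167 176 178 178 178 179 179 178 179 179]
```

```bash
python3 - <<'E'
from h import *
sx,sy=frame(-83.95);O=np.array([540.455,152.237])
c=ld("w6");g=cv2.cvtColor(c["color"],cv2.COLOR_RGB2GRAY).astype(np.float32)
def wp(X): return cv2.fisheye.projectPoints(np.array([[X]],float),cv2.Rodrigues(c["R"])[0],c["t"],c["K"],np.zeros(4))[0].ravel()
def prof(xs,y,z,g=g):
    P=np.array([wp((*(O+sx*x+sy*y),z)) for x in xs],np.float32);return P,cv2.remap(g,P[:,0].copy(),P[:,1].copy(),cv2.INTER_LINEAR).ravel()
xs=np.arange(122,152,1.)
for y in(-60,-40,-20,0,20,40,60,75,80):
    P,l=prof(xs,y,84);print(y,P[0].round(),l.astype(int))
xs=np.arange(225,246,1.)
for y in(96,98,100,102,104,106): print(y,prof(xs,y,92)[1].astype(int))
t=ld("top4");g2=cv2.cvtColor(t["color"],cv2.COLOR_RGB2GRAY);p=proj(t,(*(O+sx*236+sy*99),92));print(p);x,y=p.round().astype(int);print(g2[y-10:y+8,x-14:x+8])
E
```

```text
-60 [436. -11.] [0 0 0 0 0 0 0 0 0 0 0 0 0 0 0 0 0 0 0 0 0 0 0 0 0 0 0 0 0 0]
-40 [437.   7.] [55 50 60 65 68 69 69 69 70 70 69 61 43 40 41 44 33 22 21 36 74 97 97 94
 95 95 94 96 97 94]
-20 [438.  25.] [58 59 60 61 61 62 62 61 62 61 59 53 39 41 43 42 30 21 24 32 68 93 95 94
 94 91 92 89 94 93]
0 [439.  45.] [61 55 53 51 53 60 59 59 60 60 57 49 38 36 42 38 29 19 17 39 74 97 96 93
 92 93 94 94 92 93]
20 [440.  64.] [ 60  64  64  60  61  58  63  89 103 104  95  68  42  38  42  31  23  20
  20  33  65  82  79  80  86  91  96  99  95  94]
40 [440.  85.] [106  97  93  95  96 102 103 103 102 103  84  55  42  40  44  38  29  22
  20  38  64  78  80  79  81  79  87  98  99  99]
60 [440. 105.] [ 73  71  74  74  73  67  70  86 106 113  85  51  43  39  36  36  31  27
  24  36  66  80  82  82  80  84  83  83  82  81]
75 [440. 121.] [ 71  74  74  74  88 107 109 109 111 106  75  48  46  47  42  36  32  18
  25  45  81  96  82  82  81  83  82  79  81  82]
80 [439. 126.] [116 116 115 116 112 108 109 109 110 107  82  48  46  45  44  35  27  25
  17  36  67  84  79  78  83  88  93  92  90  92]
96 [158
[... 1537 characters left out ...]
9  78  92  82  78  91 108 113
  119 118 116 117]
 [105 112 119 114 114 109 104  89  93  97 104 106 107 107 110 110 117 116
  118 114 113 119]
 [106 114 120 119 115 120 116 116 114 118 112 112 110 115 120 118 118 116
  118 116 117 115]
 [105 113 118 118 116 120 118 122 115 116 111 108 113 116 119 118 116 118
  118 118 122 120]
 [106 116 115 116 122 119 113 119 119 120 111 105 106 110 119 119 119 119
  118 117 120 116]
 [102 107 113 113 110 108 112 106 112 108 101  92  87 104 117 119 118 115
  118 118 120 117]
 [102 100  99  97  86  79  78  82  81  77  82  78  71  91 107 116 121 121
  120 121 120 119]
 [ 91  94  86  83  81  78  80  81  74  61  70  79  75  88 110 119 120 119
  118 119 120 122]]
```

```bash

python3 shift.py '[[[5, 0, -0.04, 0, 0], [5, 0, -0.08, 0, 0], [5, 0, -0.12, 0, 0], [5, 0, -0.12, 0, 0], [5, 0, -0.12, 0, 0]]]'
cat > m3.py <<'E'
from h import *;from plant import bot
o=bot.get_obs();sx,sy=frame(-83.95);O=np.array([540.455,152.237]);print(o["tcp_rot"],"pred front",(o["tool_pos"][:2]-O)@sx+215)
c=bot.capture("scene");g=cv2.cvtColor(c["color"],cv2.COLOR_RGB2GRAY).astype(np.float32)
def prof(c,g,xs,y,z):
    P=np.array([proj(c,(*(O+sx*x+sy*y),z)) for x in xs],np.float32);return cv2.remap(g,P[:,0].copy(),P[:,1].copy(),cv2.INTER_LINEAR).ravel()
xs=np.arange(220,252,.25)
def cross(l,h):  # last upward crossing
    i=np.where((l[:-1]<h)&(l[1:]>=h))[0];return xs[i[-1]] if len(i) else None
print("scene front",[(y,cross(prof(c,g,xs,y,84),122)) for y in(55,60,65,70,75,80)])
print("scene ptr right",[(y,cross(prof(c,g,xs,y,92),105)) for y in(104,108,112,116)])
t=bot.capture("top");g=cv2.cvtColor(t["color"],cv2.COLOR_RGB2GRAY).astype(np.float32);xs=np.arange(220,252,2.)
for y in(-82,-79,-76,-73,-70,-66): print("top",y,prof(t,g,xs,y,84).astype(int))
for y in(96,98,100): print("top ptr",y,prof(t,g,xs,y,92).astype(int))
# jar caps in wrist view along the row: grey blobs
E
python3 m3.py
```

```text
time: 24.9
tool_pos: [544.2, 131.5, 265.5]
tcp_rot: [3.142, 0.0, -3.036]
contact_force: [-0.4, 3.9, 3.2]
grip_width: 13.9
finger_force: 30.0
[ 3.14152150e+00  2.14938065e-04 -3.03586271e+00] pred front 235.98830820992762
scene front [(55, np.float64(235.0)), (60, np.float64(235.75)), (65, np.float64(235.25)), (70, np.float64(235.0)), (75, np.float64(235.75)), (80, np.float64(235.0))]
scene ptr right [(104, np.float64(238.5)), (108, np.float64(238.75)), (112, np.float64(238.75)), (116, np.float64(238.75))]
top -82 [ 87  87  91  95  94  92  93  98 108 118 120 122 121 120 121 122]
top -79 [ 82  82  82  80  73  70  76  88 102 112 118 120 120 119 117 120]
top -76 [ 80  81  82  76  70  72  77  87 102 112 116 118 119 119 123 121]
top -73 [ 81  80  79  76  66  67  75  87 100 114 118 118 120 121 123 122]
top -70 [ 78  80  81  75  68  68  75  85  96 109 118 122 120 121 121 121]
top -66 [ 74  77  77  72  68  69  77  81  87  98 110 119 119 121 122 122]
top ptr 96 [105 106 108 106 107 107 107 107 111 110 111 113 116 115 117 117]
top ptr 98 [ 87  87  91  88  91  94  96  93  87  93 101 110 117 118 119 118]
top ptr 100 [ 56  58  62  60  67  75  80  76  68  75  87  99 112 117 118 118]
```

```bash
python3 - <<'E'
from h import *;from plant import bot
s0=ld("scene");c=bot.capture("scene");f=lambda i:cv2.cvtColor(i,cv2.COLOR_RGB2GRAY)
p=proj(s0,(552.5,51,138)).round().astype(int);T=f(s0["color"])[p[1]-6:p[1]+18,p[0]-8:p[0]+8]
sx,sy=frame(-83.95);O=np.array([540.455,152.237]);g=f(c["color"])
for y in(-48.5,1,48):
    X=O+sx*(236-120+88.5)+sy*y;q=proj(c,(*X,138)).round().astype(int)
    W=g[q[1]-14:q[1]+26,q[0]-16:q[0]+16];m=cv2.matchTemplate(W,T,cv2.TM_CCOEFF_NORMED);_,v,_,l=cv2.minMaxLoc(m)
    print(y,q,round(v,2),"shift px",l[0]-8,l[1]-8)
E
```

```text
-48.5 [314 140] 0.71 shift px 0 1
1 [301 150] 0.86 shift px 1 0
48 [288 159] 0.89 shift px 1 1
```

All three jars are upright where predicted, and the tray front is within about 1 mm of the pointer.

```bash
python3 -c "
from plant import bot
print(bot.close_job())"
```

```text
the job is handed in; nothing more can be done
None
```

The job is handed in: the three jars stand in a straight row behind the lip with gaps of about 7 and 10 mm, the tray's front edge is level with the pointer to within about 1 mm, and the gripper still holds the tray level on the stand.

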